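# Seat the leveling foot's cone in the spring cup and rock it free

### The arm

A 7-joint arm with a two-finger parallel gripper is mounted at the origin on the work surface. World frame = base frame: x ahead of the robot, y to its left, z up, the work surface at z = 0. Lengths are in m, angles in rad, forces in N, time in s.
With the tool pointing down it reaches from about 0.4 to 0.85 m from the base axis. Payload 10.4 kg.
Tool frame: the origin (TCP) lies on the mounting face of the last link; the fingertips stand r.tips_ahead ahead of it and the grasp point (between the pads) lies 164 mm ahead of it (r.tips_ahead is the distance from the TCP to the fingertips, in m); z points along the fingers, y is the line along which they close (so a half turn about z gives the same grasp; the last joint's range is limited). The gripper opens to 87 mm and grips with 3 to 60 N. Pads are 19 mm wide; open, the fingers measure 117 mm over their backs; the gripper's body (75 mm by 190 mm) begins 51 mm behind the grasp point.
Start: joints at [1.29, 0.332, -0.065, 1.46, 0.022, 1.35, -0.088], TCP at [0.159, -0.604, 0.405] pointing down, gripper open.
Joint ranges: [-2.6, 2.6], [-0.5, 2.12], [-1.47, 1.34], [0.16, 2.42], [-1.27, 4.41], [0.06, 2.06], [-2.6, 2.6]. Speed limits (rad/s): [2.22, 2.22, 2.79, 2.79, 3.14, 3.14, 3.14].

### API

Orientations are given as a unit quaternion [x, y, z, w].
In Python, from bench import telemetry, imaging, job, r gives the robot as it stands.
- The arm moves only by the tool move_arm, never from a script. Its argument "steps" is a list of rows, each an object of numbers: "dx", "dy", "dz": the shift along the tool's x, y, z in cm; "spin": the turn about the tool's z in rad. In form: [{"dx": .., "dy": .., "dz": .., "spin": ..}, ...]. A call has 1 to 12 rows; each row shifts and turns the commanded pose from where the row before left it, along the tool's axes as they then stand; what a row does not reach is not made up. A row lasts 1/10 s, in which the tool goes at most 50 mm and 8.59 degrees, less where a joint would pass 70% of its speed; a pose out of reach is approached as far as the arm can. A call with a gripper value outside its range is refused whole. "claw" is the finger opening in cm, from 0 to 8.7, set as the call begins (left out, the last holds). The fingers move at their own pace and stop on an object; "squeeze" is the grip in N (left out, the last holds). Time passes only in rows, so rows that do not move let the fingers close. It gives the time, the measured TCP pose, the force, the opening and the grip force at its end, in the units of the state.
- telemetry.read_state(): the state, without advancing time (a new reading comes with each control period).
- imaging.camera(name): name is "side" or "top" or "wrist"; returns a dict with "img" (384x512x3 uint8, red, green, blue), "camera_matrix" (3x3 intrinsics, pixels), "R" (3x3) and "t" (3): a world point X has camera coordinates R X + t. Camera axes: x right, y down, z forward; pixel columns grow to the right and rows downward; lengths in m; the calibration is good to about 2 mm. The wrist camera is an equidistant fisheye: a pixel r from the principal point sees the ray r / f radians off the axis. A picture is of the moment at which its call begins. There is no depth.
- job.close_job(): hands the job in; it is judged then, once.
The state is a dict: "time": time; "joint_positions": joint angles; "joint_vel": joint speeds; "joint_torque": joint torques, N m; "ee_pos": TCP position; "eef_rot": TCP orientation; "ft_force": force on the tool from outside, world axes, zero at the start; "torque": the same for the moment, N m; "width": finger opening in m; "grip_force": force on a finger pad.
Only numpy, scipy, OpenCV 4.12 (cv2) and the standard library are available. Lean on these libraries where they do the work, as an engineer would, in place of code of your own. Each camera call takes 0.05 s, during which the arm holds its last target. There are 200 camera calls.

### The job

Take the bronze leveling foot out of its black parking ring, lower its cone into the steel cup on the square plate, and feel your way to the cup's centre so that you press it straight down, without shoving the cup sideways, until the cup has gone down about 7 mm on its spring. Then check that it is not jammed: rock the foot over about 7 degrees in the cup and let it drop back upright by itself, and leave it standing there. Handle it gently, keep it upright otherwise, and leave the small things around it alone.

Things in the scene. Friction and masses are not known exactly. Their poses are not given: they have to be found in the camera images.
- foot_center (a point): Centre of the bronze foot, about 0.42 kg, 80 mm high, standing cone down; the point is on its axis 40 mm above the tip, z up. From the tip up: flat 8 mm tip, 45-degree cone widening to 44 mm at 18 mm, 44 mm collar to 26 mm, then a round stem 28 mm thick up to 80 mm (grasp this, 15 to 35 mm above the point). In the parking ring the tip is about 19 mm above the table.
- foot: The same bronze foot, origin at the middle of its tip, z up the stem.
- park: Fixed black parking ring, 64 mm across, 30 mm high, with a hole of about 30 mm in which the foot's cone rests. Origin at the middle of its underside.
- pad: Fixed square plate, 100 x 100 x 12 mm, origin mid-underside, x and y along its edges. The steel cup on a rubber spring over it is NOT at its centre: up to 8 mm off in x and in y, its rim at rest 57 to 71 mm above the plate's underside. Neither is measured: find them by touch or sight. Touching off-centre, the foot meets one slope and is pushed sideways towards the cup's centre.
- cup (a joint): How far the cup has sunk on its spring, m: 0 at rest, 1.8 N per mm (7 mm is about 13 N of push); over 11.5 mm overloads it. Steel cup 62 mm across with a greased 45-degree conical hollow, 52 mm wide at the mouth, 23 mm deep. The seated foot's tip is 22 mm below the rim; its own weight sinks the cup about 2.3 mm. Let go and leaned on at the stem's top, the foot tips on the far edge of its cone (the pushed side of the stem rises) and falls back.
- cup_dx (a joint): Sideways shift of the cup along the plate's x, in m: 0 without side load, 1.5 N per mm, returns by itself. Should stay under 1.2 mm in the press; more than 6 mm damages the rubber.
- cup_dy (a joint): The same along the plate's y.
- gps_puck_mid (a point): Bystander, to be left alone: white plastic GPS puck, 64 mm across, 22 mm high; point at its middle.
- lens_mid (a point): Bystander, to be left alone: domed amber glass indicator lens, 36 mm across, 17 mm high; point at its middle.
- clevis_pin_mid (a point): Bystander, to be left alone: steel clevis pin lying down, 60 mm long, 10 mm thick with a 16 mm head; point at its middle.
- bubble_level_mid (a point): Bystander, to be left alone: round brass bubble level, 44 mm across, 13 mm high; point at its middle.
- lock_ring_mid (a point): Bystander, to be left alone: flat brass lock ring, 48 mm across, 10 mm high; point at its middle.
There are look-alikes about, which are no part of the job. There is more than one size of the pad; the job needs the middle-sized.

How it is judged:
On the way, in this order (a step that is already met when the one before it is completed fails the run):
1. the foot, upright in the cup, is pressed straight down: the cup is sunk 5 to 10 mm with less than 1.2 mm of sideways shift (value of joint cup between 0.005 and 0.01 m and value of joint cup_dx between -0.0012 and 0.0012 m and value of joint cup_dy between -0.0012 and 0.0012 m and angle between foot_center's own z axis and vertical below 0.06 rad and horizontal distance between foot_center and pad below 0.015 m and z of foot_center in the frame of pad between 0.058 and 0.095 m), for 0.3 s.
2. the foot, its weight on the cup, is rocked over by more than 4.5 degrees (angle between foot_center's own z axis and vertical above 0.08 rad and value of joint cup above 0.001 m and horizontal distance between foot_center and pad below 0.028 m and z of foot_center in the frame of pad between 0.058 and 0.102 m), for 0.05 s.
3. the foot, let go, has dropped back upright into its seat (angle between foot_center's own z axis and vertical below 0.06 rad and contact force between the fingers and foot below 0.05 N and value of joint cup above 0.001 m and value of joint cup_dx between -0.0015 and 0.0015 m and value of joint cup_dy between -0.0015 and 0.0015 m and horizontal distance between foot_center and pad below 0.015 m and z of foot_center in the frame of pad between 0.058 and 0.095 m), for 0.3 s.
At the end, for the whole second after the job is handed in: The foot stands let go and at rest in the cup: upright within 3.4 degrees, its axis within 15 mm of the plate's centre and its centre 58 to 95 mm above the plate's underside, its weight sinking the cup by more than 1 mm, the cup shifted less than 1.5 mm sideways (all of step 3 and linear speed of foot below 0.02 m/s); the robot touches nothing.
It fails at once if the cup is overloaded downwards (sunk more than 11.5 mm, about 21 N) (value of joint cup above 0.0115 m).
It fails at once if the cup is shoved more than 6 mm sideways (about 9 N) (not (value of joint cup_dx between -0.006 and 0.006 m and value of joint cup_dy between -0.006 and 0.006 m)).
It fails at once if the foot is tipped more than 20 degrees (angle between foot_center's own z axis and vertical above 0.35 rad).
It fails at once if a bystander is moved more than 15 mm (distance of any of gps_puck_mid, lens_mid, clevis_pin_mid, bubble_level_mid, lock_ring_mid from where it was at the start of the episode above 0.015 m).
It also fails if it takes over 58 s, if anything falls off the work surface, if the arm or the gripper's body presses on something with over 40 N, if the wrist force passes 120 N, or if a joint passes its speed limit or range.

## Working session

There is one attempt and no reset: what is moved stays moved. The work goes in short steps, Python scripts to look and compute and a tool call to move; the robot and the scene stay as the last step left them, time stands still between calls to the robot, and variables do not carry over. Pictures are saved under pics/ and viewed, at most 10 in all, crops included, and the job is handed in when it is done.

Besides the shell and the picture viewer there is one more tool, called after "Call:" as name([rows], argument=value, ...), one row to a line, values as JSON. move_arm: Moves the arm, as the interface text tells. Its arguments: {"type":"object","properties":{"steps":{"type":"array","items":{"type":"object","properties":{"dx":{"type":"number"},"dy":{"type":"number"},"dz":{"type":"number"},"spin":{"type":"number"}}}},"claw":{"type":"number"},"squeeze":{"type":"number"}},"required":["steps"]}

```bash
mkdir -p pics; ls
cat > h.py <<'E'
from bench import telemetry, imaging, job, r
import numpy as np, cv2
def ray(c,u,v,wrist=False):
    K=np.array(c["camera_matrix"]);R=np.array(c["R"]);t=np.array(c["t"])
    x=(u-K[0,2])/K[0,0];y=(v-K[1,2])/K[1,1]
    if wrist:
        th=np.hypot(x,y); s=np.sin(th)/max(th,1e-9); d=np.array([x*s,y*s,np.cos(th)])
    else: d=np.array([x,y,1.])
    return -R.T@t, R.T@d
def onplane(c,u,v,z,wrist=False):
    o,d=ray(c,u,v,wrist); return o+d*(z-o[2])/d[2]
def proj(c,X):
    K=np.array(c["camera_matrix"]);p=np.array(c["R"])@X+np.array(c["t"]);p=K@p;return p[:2]/p[2]
def cross(c1,p1,c2,p2):
    o1,d1=ray(c1,*p1);o2,d2=ray(c2,*p2)
    s=np.linalg.lstsq(np.c_[d1,-d2],o2-o1,rcond=None)[0]
    a=o1+d1*s[0];b=o2+d2*s[1];return (a+b)/2,np.linalg.norm(a-b)
E
python3 - <<'E'
from h import *
import pickle
cs={n:imaging.camera(n) for n in("top","side")}
pickle.dump(cs,open("c0.pkl","wb"))
for n,c in cs.items(): print(n,c["camera_matrix"],-np.array(c["R"]).T@c["t"],np.array(c["R"])[2])
for n in cs: cv2.imwrite(f"pics/{n}0.png",cv2.resize(cs[n]["img"][:,:,::-1],(800,600),interpolation=cv2.INTER_CUBIC))
s=telemetry.read_state();print({k:np.round(v,4) for k,v in s.items()},r.tips_ahead)
E
```

```text
pics
top [[380.86141512   0.         255.67554439]
 [  0.         380.86141512 190.58714632]
 [  0.           0.           1.        ]] [ 0.36008042 -0.03833552  0.98426687] [ 0.17153389 -0.00649655 -0.9851568 ]
side [[451.02068203   0.         251.37931135]
 [  0.         451.02068203 187.17629771]
 [  0.           0.           1.        ]] [ 0.18814512 -0.50074261  0.75138873] [ 0.38213345  0.51827256 -0.76509319]
{'time': np.float64(0.1), 'joint_positions': array([ 1.2904,  0.3328, -0.0647,  1.4609,  0.0216,  1.3499, -0.0885]), 'joint_vel': array([ 0.0002, -0.0015,  0.0004, -0.002 ,  0.0003, -0.0004, -0.0019]), 'joint_torque': array([ 1.70000e-03, -6.24554e+01,  2.49000e-02, -3.90716e+01,
       -6.14000e-02,  3.67000e-02,  1.00000e-04]), 'ee_pos': array([ 0.1593, -0.6042,  0.404 ]), 'eef_rot': array([ 9.917e-01,  1.285e-01, -1.000e-04, -6.000e-04]), 'ft_force': array([-0.6106,  0.0019,  0.0733]), 'torque': array([ 0.0293, -0.0103, -0.0563]), 'grip_force': np.float64(0.0), 'width': np.float64(0.0871)} 0.1822
```

View pics/top0.png

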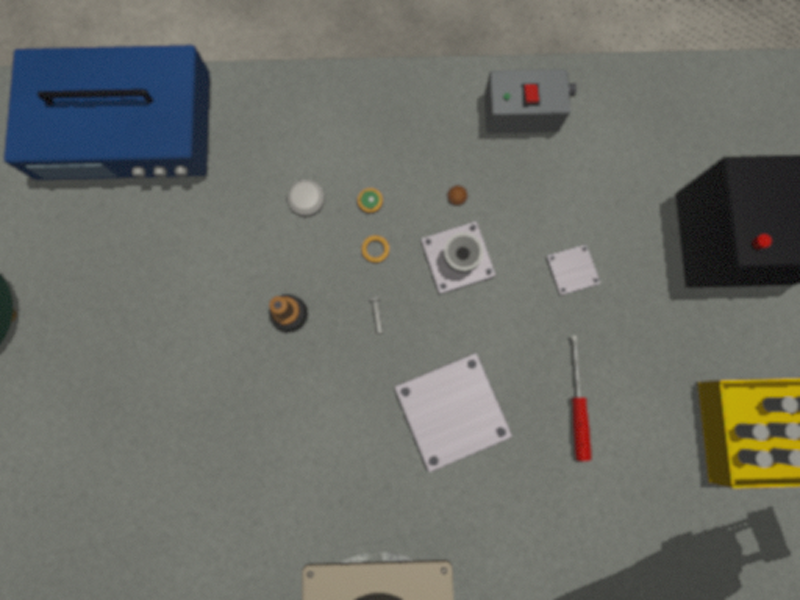

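View pics/side0.png

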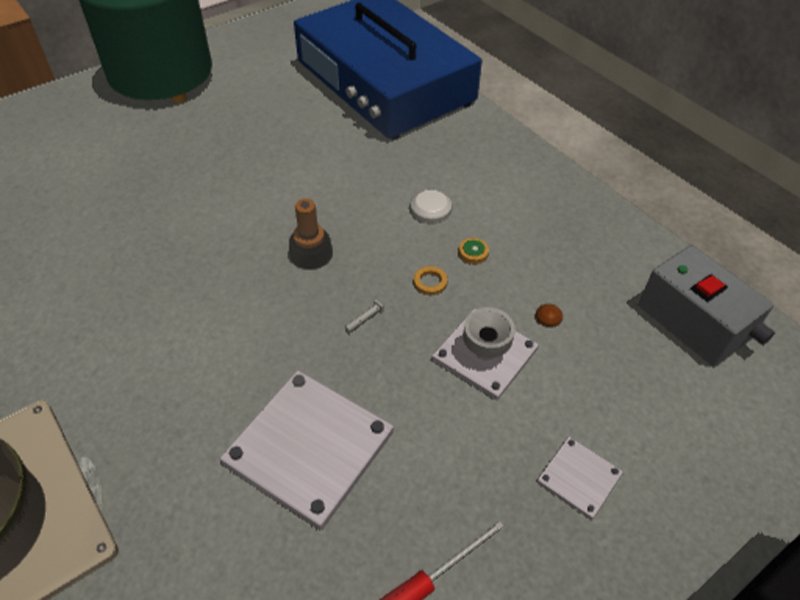

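The top view shows the foot in its ring at (288,313) (stem top at ~(278,302)), the middle plate with cup at (458,258), and the bystanders at (306,198), (370,200), (375,249), (377,315) and (457,195). The side view shows the stem top at (306,205) and the cup rim centre at (489,333).

Run:
```python
from h import *
import pickle
cs=pickle.load(open("c0.pkl","rb"));T,S=cs["top"],cs["side"]
k=.64
def tri(a,b): return cross(T,(a[0]*k,a[1]*k),S,(b[0]*k,b[1]*k))
print("stemtop",tri((278,302),(306,205)))
print("cup rim",tri((462,252),(489,331)))
for n,c,roi in(("top",T,(415,215,500,300)),("side",S,(425,300,545,400))):
    im=c["img"].astype(int);m=((im.min(2)>130)).astype(np.uint8)
    x0,y0,x1,y1=[int(v*k) for v in roi];mm=np.zeros_like(m);mm[y0:y1,x0:x1]=m[y0:y1,x0:x1]
    cn=max(cv2.findContours(mm,0,2)[0],key=cv2.contourArea)[:,0]
    P=np.array([onplane(c,u,v,.012)[:2] for u,v in cn],np.float32)
    print(n,len(cn),cv2.minAreaRect(P*1000))
for n,p,z in(("puck",(306,198),.02),("level",(370,200),.012),("ring",(375,249),.01),("pin",(377,315),.005),("lens",(457,195),.01),("park",(290,315),.02)):
    print(n,onplane(T,p[0]*k,p[1]*k,z))
# corners of plate by hand, top
for p in((422,238),(476,223),(495,274),(441,292)): print(onplane(T,p[0]*k,p[1]*k,.012))
```

```text
stemtop (array([0.51316583, 0.14033666, 0.09303523]), np.float64(0.0003408459065689341))
cup rim (array([ 0.59568037, -0.14756431,  0.05284316]), np.float64(0.0023059787336654164))
top 88 ((598.4441528320312, -144.736083984375), (100.21968841552734, 100.58195495605469), 16.727882385253906)
side 93 ((605.970458984375, -144.02438354492188), (115.93779754638672, 99.33953094482422), 16.264394760131836)
puck [0.70338535 0.10930709 0.02      ]
level [0.70001395 0.00134272 0.012     ]
ring [ 0.61420056 -0.00557387  0.01      ]
pin [ 0.50249215 -0.00669792  0.005     ]
lens [ 0.70605011 -0.14776165  0.01      ]
park [0.50382767 0.13508078 0.02      ]
[ 0.63085812 -0.08529502  0.012     ]
[ 0.65489376 -0.17769119  0.012     ]
[ 0.56577236 -0.20526882  0.012     ]
[ 0.53743614 -0.11393448  0.012     ]
```

Call:
move_arm([
  {"dx": 3.6,"dy": -2.2},
  {"dx": 3.6,"dy": -2.2},
  {"dx": 3.6,"dy": -2.2},
  {"dx": 3.6,"dy": -2.2},
  {"dx": 3.6,"dy": -2.2},
  {"dx": 3.6,"dy": -2.2},
  {"dx": 3.6,"dy": -2.2},
  {"dx": 3.6,"dy": -2.2},
  {"dx": 3.6,"dy": -2.2},
  {"dx": 3.6,"dy": -2.2},
  {"dx": 3.6,"dy": -2.2},
  {"dx": 3.6,"dy": -2.2},
])

```text
$.steps[0]: bad value
```

Call:
move_arm([
  {"dx": 2.0,"dy": -2.0,"dz": 1},
  {"dx": 2.0,"dy": -2,"dz": 1},
  {"dx": 1.0,"dy": -2,"dz": 1},
  {"dx": 0,"dy": 0,"dz": 1},
  {},
])

```text
$.steps[0]: bad value
```

Run:
```python
from h import *
import pickle
c=imaging.camera("wrist");pickle.dump(c,open("w1.pkl","wb"))
s=telemetry.read_state();print(s["time"],s["ee_pos"],s["eef_rot"],s["ft_force"])
print(c["camera_matrix"][0],-np.array(c["R"]).T@c["t"],np.round(c["R"],3))
cv2.imwrite("pics/w1.png",cv2.resize(c["img"][:,:,::-1],(800,600),interpolation=cv2.INTER_CUBIC))
```

```text
0.15 [ 0.15931504 -0.60427065  0.40414998] [ 9.91703963e-01  1.28541758e-01 -1.01195938e-04 -5.05010862e-04] [-0.74941923  0.17583     0.25279191]
[297.31863964   0.         252.42183562] [ 0.2346204  -0.58441343  0.38244257] [[ 0.256 -0.967 -0.001]
 [-0.926 -0.245  0.286]
 [-0.277 -0.072 -0.958]]
```

View pics/w1.png

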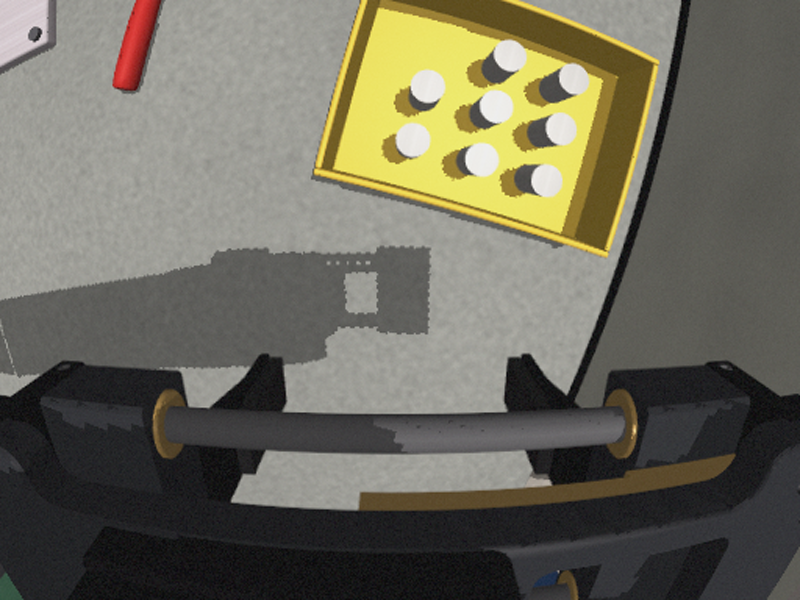

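The wrist view still shows the start position: the yellow bin is at (480,130) and the fingers at (265,400) and (530,400). The rows were refused, probably because every row needs all four keys.

Call:
move_arm([
  {"dx": 3.6,"dy": -2.2,"dz": 0,"spin": 0},
  {"dx": 3.6,"dy": -2.2,"dz": 0,"spin": 0},
  {"dx": 3.6,"dy": -2.2,"dz": 0,"spin": 0},
  {"dx": 3.6,"dy": -2.2,"dz": 0,"spin": 0},
  {"dx": 3.6,"dy": -2.2,"dz": 0,"spin": 0},
  {"dx": 3.6,"dy": -2.2,"dz": 0,"spin": 0},
  {"dx": 3.6,"dy": -2.2,"dz": 0,"spin": 0},
  {"dx": 3.6,"dy": -2.2,"dz": 0,"spin": 0},
  {"dx": 3.6,"dy": -2.2,"dz": 0,"spin": 0},
  {"dx": 3.6,"dy": -2.2,"dz": 0,"spin": 0},
  {"dx": 3.6,"dy": -2.2,"dz": 0,"spin": 0},
  {"dx": 3.6,"dy": -2.2,"dz": 0,"spin": 0},
])

```text
time: 1.35
ee_pos: [0.5106, -0.2376, 0.4047]
eef_rot: [0.992, 0.128, -0.0, 0.0]
ft_force: [-0.1, -1.1, 0.6]
width: 0.0869
grip_force: 0.0
```

Call:
move_arm([
  {"dx": 2,"dy": -2,"dz": 0,"spin": 0},
  {"dx": 2,"dy": -2,"dz": 0,"spin": 0},
  {"dx": 0,"dy": -2,"dz": 0,"spin": 0},
  {"dx": 0,"dy": 0,"dz": 0,"spin": 0},
  {"dx": 0,"dy": 0,"dz": 0,"spin": 0},
])

```text
time: 1.85
ee_pos: [0.5326, -0.1711, 0.4048]
eef_rot: [0.992, 0.128, -0.0, 0.0]
ft_force: [0.6, 0.3, 0.9]
width: 0.0871
grip_force: 0.0
```

Run:
```python
from h import *
import pickle
c=imaging.camera("wrist");pickle.dump(c,open("w1.pkl","wb"))
s=telemetry.read_state();print(s["time"],s["ee_pos"],s["eef_rot"],s["ft_force"])
cv2.imwrite("pics/w2.png",cv2.resize(c["img"][:,:,::-1],(800,600),interpolation=cv2.INTER_CUBIC))
```

```text
1.9 [ 0.53254396 -0.17183692  0.40477983] [ 9.91799453e-01  1.27803050e-01 -1.79484242e-04  4.40248197e-04] [-0.78971165 -0.61513199 -0.24190019]
```

View pics/w2.png

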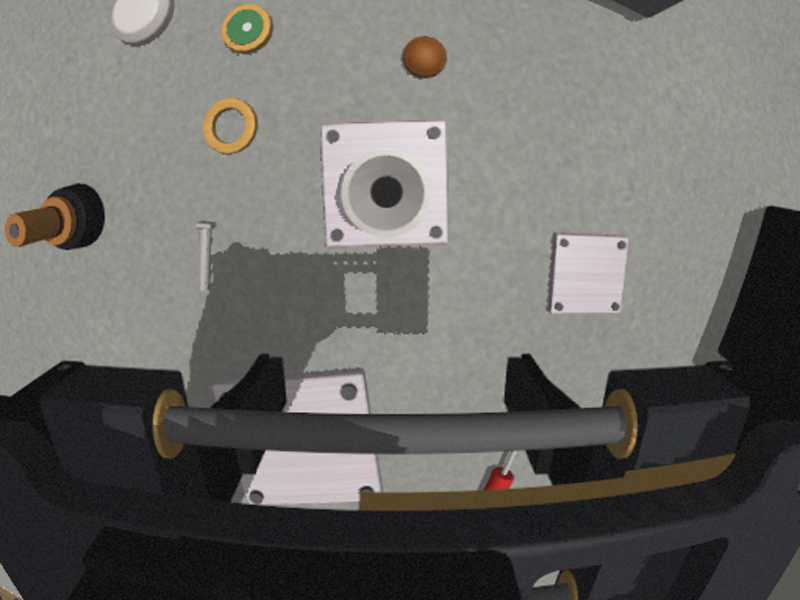

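The wrist view now shows the cup at (384,192), with the plate corners at (321,126), (445,122), (447,242) and (327,246). The foot's stem top is at (15,231), and no bystander is near the cup.

Run:
```python
from h import *
import pickle
W=pickle.load(open("w1.pkl","rb"));k=.64
cor=[(321,126),(445,122),(447,242),(327,246)]
P=np.array([onplane(W,u*k,v*k,.012,True)[:2] for u,v in cor]);print(P,P.mean(0),[np.linalg.norm(P[i]-P[i-1]) for i in range(4)])
im=W["img"];g=cv2.GaussianBlur(cv2.cvtColor(im,cv2.COLOR_RGB2GRAY),(3,3),0).astype(int)
y,x=int(192*k),int(384*k);print(x,y,g[y,x-40:x+40]);print(g[y-40:y+40,x])
for th in (70,):
    m=(g<th).astype(np.uint8);n,l,st,ce=cv2.connectedComponentsWithStats(m);i=l[y,x];print("hole",st[i],ce[i])
    for z in(.034,.048): print(onplane(W,*ce[i],z,True))
```

```text
[[ 0.62892315 -0.0861321 ]
 [ 0.65642289 -0.17987621]
 [ 0.56354236 -0.20734864]
 [ 0.53562006 -0.11403886]] [ 0.59612712 -0.14684895] [np.float64(0.09738712675621052), np.float64(0.09769438891601637), np.float64(0.09685828978464514), np.float64(0.09739799151902201)]
245 122 [138 136 162 192 202 204 205 205 204 185 144 122 132 160 184 192 190 181
 166 155 153 153 152 152 152 152 152 151 151 151 148 128  88  53  43  43
  42  42  42  41  41  43  44  43  42  42  42  42  41  41  43  54  83 115
 129 130 131 132 132 133 133 133 133 132 131 141 174 205 216 217 217 219
 219 220 220 220 220 220 221 216]
[219 218 218 217 216 215 215 217 218 217 216 217 218 218 215 213 204 177
 147 135 134 133 133 134 135 134 133 132 132 126 105  72  49  42  42  42
  42  41  41  41  41  42  43  43  43  43  44  43  42  48  80 129 153 154
 153 153 153 153 153 153 153 153 154 155 162 178 192 198 200 201 204 207
 206 191 160 134 112  93  87  86]
hole [238 113  19  19 287] [247.08710801 122.26480836]
[ 0.59158988 -0.14947346  0.034     ]
[ 0.59224415 -0.14954821  0.048     ]
```

Run:
```python
from h import *
import pickle
W=pickle.load(open("w1.pkl","rb"));T=pickle.load(open("c0.pkl","rb"))["top"]
for z in(.055,.06,.065,.07):
    a,b,c,d=[onplane(W,u,v,z,True) for u,v in((223.3,122),(271,122),(247,99.5),(247,147))]
    print(z,np.linalg.norm(a-b),np.linalg.norm(c-d),(a+b)[:2]/2,(c+d)[:2]/2,onplane(W,247.09,122.26,z-.0155,True)[:2])
# stem top: wrist x top
o1,d1=ray(W,15*.64,231*.64,True);o2,d2=ray(T,278*.64,302*.64)
s=np.linalg.lstsq(np.c_[d1,-d2],o2-o1,rcond=None)[0];print(o1+d1*s[0],o2+d2*s[1])
print(o1+d1*(.099-o1[2])/d1[2])
```

```text
0.055 0.052277334720420926 0.05265737680785886 [ 0.59303048 -0.14950056] [ 0.59139372 -0.1497824 ] [ 0.59185314 -0.14950462]
0.06 0.05148074741067345 0.051854998523769534 [ 0.59325715 -0.14952855] [ 0.59164532 -0.14980609] [ 0.59208671 -0.14953129]
0.065 0.05068416010092595 0.0510526202396802 [ 0.59348382 -0.14955654] [ 0.59189693 -0.14982979] [ 0.59232029 -0.14955796]
0.07 0.0498875727911785 0.05025024195559087 [ 0.59371049 -0.14958453] [ 0.59214854 -0.14985349] [ 0.59255386 -0.14958463]
[0.50762453 0.13618668 0.09578857] [0.51259327 0.13942133 0.09729118]
[0.5087453  0.13297324 0.099     ]
```

Call:
move_arm([
  {"dx": 0,"dy": -3.1,"dz": 0,"spin": 0},
  {"dx": 0,"dy": -3.4,"dz": 0,"spin": 0},
  {"dx": 0,"dy": -3.4,"dz": 0,"spin": 0},
  {"dx": 0,"dy": -3.4,"dz": 0,"spin": 0},
  {"dx": 0,"dy": -3.4,"dz": 0,"spin": 0},
  {"dx": 0,"dy": -3.4,"dz": 0,"spin": 0},
  {"dx": 0,"dy": -3.4,"dz": 0,"spin": 0},
  {"dx": 0,"dy": -3.4,"dz": 0,"spin": 0},
  {"dx": 0,"dy": -3.4,"dz": 0,"spin": 0},
  {"dx": 0,"dy": 0,"dz": 0,"spin": 0},
  {"dx": 0,"dy": 0,"dz": 0,"spin": 0},
])

```text
time: 3.0
ee_pos: [0.4561, 0.1216, 0.4048]
eef_rot: [0.992, 0.128, 0.0, 0.0]
ft_force: [-0.4, -0.2, 0.4]
width: 0.087
grip_force: 0.0
```

Run:
```python
from h import *
import pickle
c=imaging.camera("wrist");pickle.dump(c,open("w3.pkl","wb"))
s=telemetry.read_state();print(s["time"],s["ee_pos"],s["eef_rot"],s["ft_force"])
cv2.imwrite("pics/w3.png",cv2.resize(c["img"][60:300,120:440,::-1],(800,600),interpolation=cv2.INTER_CUBIC))
```

```text
3.05 [0.45630648 0.12081309 0.40472776] [9.91828508e-01 1.27577798e-01 6.17896699e-05 3.34873049e-04] [ 0.23975813 -0.77965617  0.33990157]
```

View pics/w3.png

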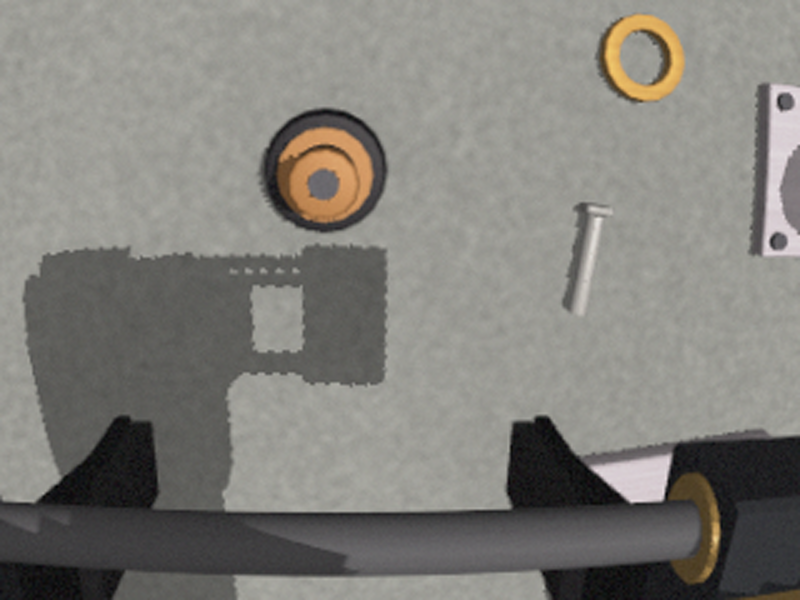

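The crop shows the stem top at (322,184), i.e. full-image (248.8,133.6), inside its black ring centred at (326,169).

Run:
```python
from h import *
import pickle
W=pickle.load(open("w3.pkl","rb"))
a=onplane(W,248.8,133.6,.099,True);b=onplane(W,120+326*.4,60+169*.4,.03,True);p=np.array([.4563,.1208])
print(a,b)
for q in(a,b):
    w=q[:2]-p;print("dx,dy",.9673*w[0]+.2535*w[1],.2535*w[0]-.9673*w[1])
```

```text
[0.50819635 0.13854175 0.099     ] [0.5099789  0.13786392 0.03      ]
dx,dy 0.05469686831341915 -0.004005867007788702
dx,dy 0.056249302421882676 -0.002898332454578087
```

Call:
move_arm([
  {"dx": 2,"dy": -0.15,"dz": 0,"spin": 0},
  {"dx": 2,"dy": -0.1,"dz": 0,"spin": 0},
  {"dx": 1.5,"dy": -0.1,"dz": 0,"spin": 0},
  {"dx": 0,"dy": 0,"dz": 2,"spin": 0},
  {"dx": 0,"dy": 0,"dz": 2.5,"spin": 0},
  {"dx": 0,"dy": 0,"dz": 2.5,"spin": 0},
  {"dx": 0,"dy": 0,"dz": 2.5,"spin": 0},
  {"dx": 0,"dy": 0,"dz": 2,"spin": 0},
  {"dx": 0,"dy": 0,"dz": 2,"spin": 0},
  {"dx": 0,"dy": 0,"dz": 1,"spin": 0},
  {"dx": 0,"dy": 0,"dz": 1,"spin": 0},
  {"dx": 0,"dy": 0,"dz": 0,"spin": 0},
])

```text
time: 4.25
ee_pos: [0.5082, 0.1388, 0.2488]
eef_rot: [0.992, 0.128, -0.001, 0.0]
ft_force: [-0.0, -0.5, 0.4]
width: 0.0869
grip_force: 0.0
```

Call:
move_arm([
  {"dx": 0,"dy": 0,"dz": 0,"spin": 0},
  {"dx": 0,"dy": 0,"dz": 0,"spin": 0},
  {"dx": 0,"dy": 0,"dz": 0,"spin": 0},
  {"dx": 0,"dy": 0,"dz": 0,"spin": 0},
  {"dx": 0,"dy": 0,"dz": 0,"spin": 0},
  {"dx": 0,"dy": 0,"dz": 0,"spin": 0},
  {"dx": 0,"dy": 0,"dz": 0,"spin": 0},
  {"dx": 0,"dy": 0,"dz": 0,"spin": 0},
  {"dx": 0,"dy": 0,"dz": 0,"spin": 0},
  {"dx": 0,"dy": 0,"dz": 0,"spin": 0},
], claw=2.5, squeeze=5)

```text
time: 5.25
ee_pos: [0.5083, 0.1395, 0.2497]
eef_rot: [0.992, 0.128, 0.0, 0.0]
ft_force: [-0.2, -0.9, 0.8]
width: 0.0277
grip_force: 5.0
```

Call:
move_arm([
  {"dx": 0,"dy": 0,"dz": 0,"spin": 0},
  {"dx": 0,"dy": 0,"dz": 0,"spin": 0},
  {"dx": 0,"dy": 0,"dz": 0,"spin": 0},
  {"dx": 0,"dy": 0,"dz": -0.5,"spin": 0},
  {"dx": 0,"dy": 0,"dz": -1,"spin": 0},
  {"dx": 0,"dy": 0,"dz": -2,"spin": 0},
  {"dx": 0,"dy": 0,"dz": -2,"spin": 0},
  {"dx": 0,"dy": 0,"dz": -2,"spin": 0},
  {"dx": 0,"dy": 0,"dz": -1.5,"spin": 0},
  {"dx": 0,"dy": 0,"dz": 0,"spin": 0},
  {"dx": 0,"dy": 0,"dz": 0,"spin": 0},
], claw=2.0, squeeze=25)

```text
time: 6.35
ee_pos: [0.508, 0.1396, 0.3394]
eef_rot: [0.992, 0.129, -0.0, 0.0]
ft_force: [-0.4, 0.0, -2.6]
width: 0.0272
grip_force: 25.0
```

Run:
```python
from h import *
s=telemetry.read_state();print(s["time"],s["ee_pos"],s["eef_rot"],s["ft_force"],s["width"],s["grip_force"])
p=s["ee_pos"];w=np.array([.592,-.1496])-p[:2]
print("dx,dy",.9673*w[0]+.2535*w[1],.2535*w[0]-.9673*w[1])
c=imaging.camera("side");cv2.imwrite("pics/s1.png",cv2.resize(c["img"][70:260,110:363,::-1],(800,600)))
```

```text
6.35 [0.50802963 0.13964942 0.33943085] [ 9.91704022e-01  1.28542275e-01 -3.97446641e-05  1.23968608e-04] [-0.41245805  0.03605168 -2.59354995] 0.02720378635761523 24.972832601051778
dx,dy 0.007899811365931084 0.301077457029115
```

View pics/s1.png

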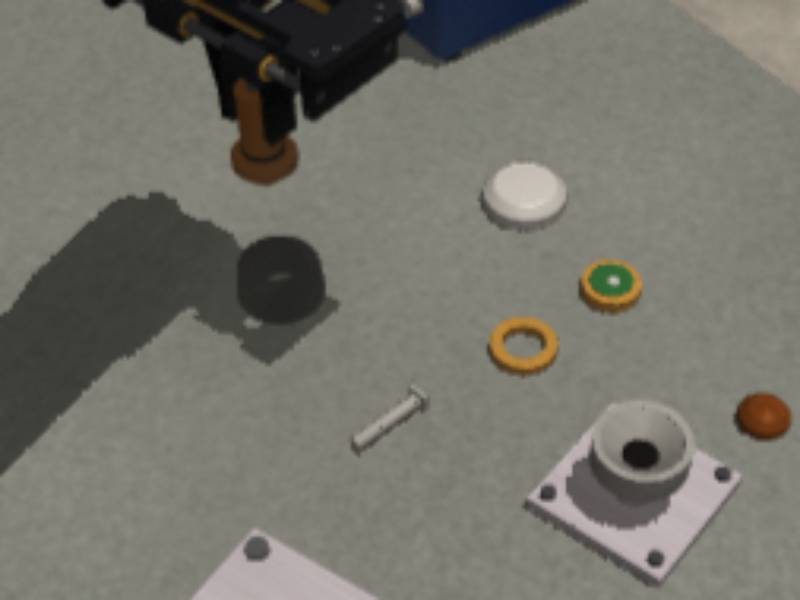

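The side crop shows the foot held upright at (265,130), clear of the ring at (280,280). Next I carry it over the cup.

Call:
move_arm([
  {"dx": 0.0,"dy": 1.5,"dz": 0,"spin": 0},
  {"dx": 0,"dy": 3,"dz": 0,"spin": 0},
  {"dx": 0.2,"dy": 3,"dz": 0,"spin": 0},
  {"dx": 0.2,"dy": 3,"dz": 0,"spin": 0},
  {"dx": 0.2,"dy": 3,"dz": 0,"spin": 0},
  {"dx": 0.2,"dy": 3,"dz": 0,"spin": 0},
  {"dx": 0,"dy": 3,"dz": 0,"spin": 0},
  {"dx": 0,"dy": 3,"dz": 0,"spin": 0},
  {"dx": 0,"dy": 3,"dz": 0,"spin": 0},
  {"dx": 0,"dy": 3,"dz": 0,"spin": 0},
  {"dx": 0,"dy": 1.6,"dz": 0,"spin": 0},
  {"dx": 0,"dy": 0,"dz": 0,"spin": 0},
])

```text
time: 7.6
ee_pos: [0.5925, -0.152, 0.3383]
eef_rot: [0.992, 0.127, -0.001, -0.0]
ft_force: [-0.0, -0.5, -3.4]
width: 0.0273
grip_force: 25.0
```

Call:
move_arm([
  {"dx": 0,"dy": 0,"dz": 1,"spin": 0},
  {"dx": 0,"dy": 0,"dz": 1,"spin": 0},
  {"dx": 0,"dy": 0,"dz": 0,"spin": 0},
  {"dx": 0,"dy": 0,"dz": 0,"spin": 0},
  {"dx": 0,"dy": 0,"dz": 0,"spin": 0},
])

```text
time: 8.1
ee_pos: [0.5928, -0.1489, 0.3201]
eef_rot: [0.992, 0.129, 0.0, 0.0]
ft_force: [-0.4, 0.2, -4.3]
width: 0.0273
grip_force: 25.0
```

```bash
cat > st.py <<'E'
from h import *
def st():
    F=[];P=[]
    s=telemetry.read_state();p=s["ee_pos"];f=np.array(s["ft_force"])
    w=np.array([.592,-.1496])-p[:2]
    print(round(s["time"],2),"p",np.round(p,4),"q",np.round(s["eef_rot"],4),"f",np.round(f,2),"tau",np.round(s["torque"],3),"ftool",np.round([.9673*f[0]+.2535*f[1],.2535*f[0]-.9673*f[1]],2),"togo",np.round([.9673*w[0]+.2535*w[1],.2535*w[0]-.9673*w[1]],4),s["width"])
st()
E
python3 st.py;  python3 - <<'E'
from h import *
# average force: readings update with each control period; camera calls advance 0.05s
F=[]
for i in range(6):
    c=imaging.camera("side");F.append(telemetry.read_state()["ft_force"])
print(np.mean(F,0),np.std(F,0))
cv2.imwrite("pics/s2.png",cv2.resize(c["img"][120:270,220:420,::-1],(800,600)))
E
```

```text
8.1 p [ 0.5928 -0.1489  0.3201] q [9.917e-01 1.289e-01 2.000e-04 1.000e-04] f [-0.44  0.17 -4.29] tau [ 0.031 -0.027  0.055] ftool [-0.38 -0.27] togo [-0.0009  0.0005] 0.02730946430980347
[ 0.06463085 -0.07478579 -3.17812306] [0.29750407 0.48906374 0.32529635]
```

View pics/s2.png

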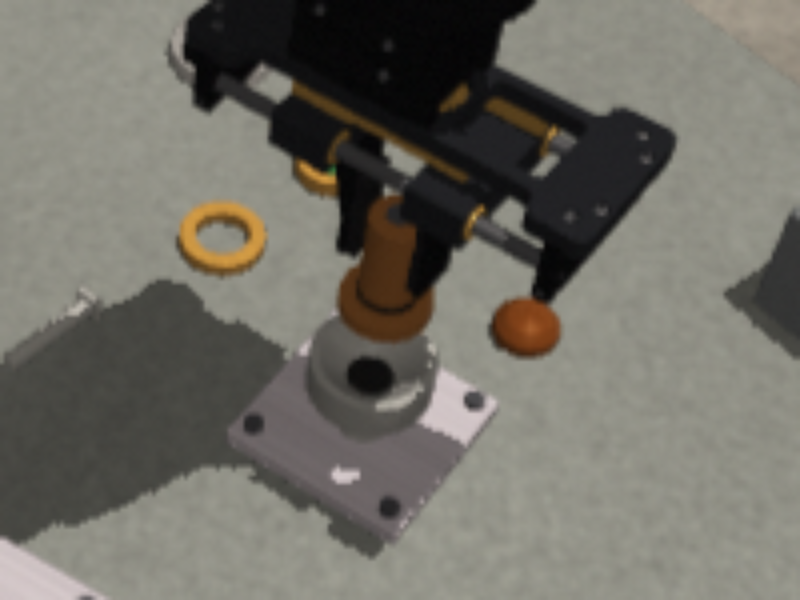

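The side crop shows the foot upright directly above the cup, around (390,290), with the cup hollow at (370,375). Next I lower to just above contact and take a force baseline.

Call:
move_arm([
  {"dx": -0.1,"dy": 0.05,"dz": 1,"spin": 0},
  {"dx": 0,"dy": 0,"dz": 1,"spin": 0},
  {"dx": 0,"dy": 0,"dz": 1,"spin": 0},
  {"dx": 0,"dy": 0,"dz": 0,"spin": 0},
  {"dx": 0,"dy": 0,"dz": 0,"spin": 0},
  {"dx": 0,"dy": 0,"dz": 0,"spin": 0},
])

```text
time: 9.0
ee_pos: [0.592, -0.1501, 0.2901]
eef_rot: [0.992, 0.129, 0.0, 0.0]
ft_force: [-1.1, -0.4, -4.0]
width: 0.0272
grip_force: 25.0
```

```bash
cat > av.py <<'E'
from h import *
import sys
F=[];P=[]
for i in range(int(sys.argv[1])):
    imaging.camera("top");s=telemetry.read_state();F.append(s["ft_force"]);P.append(s["ee_pos"])
f=np.mean(F,0);p=np.mean(P,0);w=np.array([.592,-.1496])-p[:2]
print(round(s["time"],2),"p",np.round(p,4),"q",np.round(s["eef_rot"],4),"fz",round(f[2],2),"ftool",np.round([.9673*f[0]+.2535*f[1],.2535*f[0]-.9673*f[1]],2),"sd",np.round(np.std(F,0),2),round(s["width"],4),s["grip_force"])
E
python3 av.py 12
```

```text
9.6 p [ 0.5919 -0.1501  0.29  ] q [0.9917 0.1286 0.     0.    ] fz -3.73 ftool [ 0.06 -0.09] sd [0.53 0.62 0.37] 0.0276 24.972208512481302
```

Call:
move_arm([
  {"dx": 0,"dy": 0,"dz": 0.3,"spin": 0},
  {"dx": 0,"dy": 0,"dz": 0.3,"spin": 0},
  {"dx": 0,"dy": 0,"dz": 0.3,"spin": 0},
  {"dx": 0,"dy": 0,"dz": 0.3,"spin": 0},
  {"dx": 0,"dy": 0,"dz": 0,"spin": 0},
])

```text
time: 10.1
ee_pos: [0.5918, -0.1499, 0.2773]
eef_rot: [0.992, 0.129, -0.0, -0.0]
ft_force: [-0.1, -0.4, -3.1]
width: 0.0274
grip_force: 25.0
```

Call:
move_arm([
  {"dx": 0,"dy": 0,"dz": 0.2,"spin": 0},
  {"dx": 0,"dy": 0,"dz": 0.2,"spin": 0},
  {"dx": 0,"dy": 0,"dz": 0,"spin": 0},
  {"dx": 0,"dy": 0,"dz": 0,"spin": 0},
])

```text
time: 10.5
ee_pos: [0.5921, -0.1499, 0.2742]
eef_rot: [0.992, 0.129, 0.0, 0.0]
ft_force: [-0.6, 1.8, 0.6]
width: 0.0274
grip_force: 25.0
```

```bash
python3 av.py 4
```

```text
10.7 p [ 0.592  -0.15    0.2741] q [9.917e-01 1.286e-01 3.000e-04 1.000e-04] fz 1.54 ftool [ 0.66 -1.23] sd [0.53 0.59 0.37] 0.0273 24.96552476193756
```

Call:
move_arm([
  {"dx": 0.05,"dy": -0.08,"dz": 0.0,"spin": 0},
  {"dx": 0,"dy": 0,"dz": 0.1,"spin": 0},
  {"dx": 0,"dy": 0,"dz": 0,"spin": 0},
  {"dx": 0,"dy": 0,"dz": 0,"spin": 0},
])

```text
time: 11.1
ee_pos: [0.5922, -0.1493, 0.273]
eef_rot: [0.992, 0.128, 0.0, 0.0]
ft_force: [0.6, 1.0, 4.0]
width: 0.0275
grip_force: 25.0
```

```bash
python3 av.py 10
```

```text
11.6 p [ 0.5922 -0.1492  0.2729] q [9.917e-01 1.285e-01 1.000e-04 1.000e-04] fz 3.45 ftool [ 0.25 -0.43] sd [0.45 0.41 0.52] 0.0277 24.967348601203412
```

Call:
move_arm([
  {"dx": 0.02,"dy": -0.03,"dz": 0.1,"spin": 0},
  {"dx": 0,"dy": 0,"dz": 0.1,"spin": 0},
  {"dx": 0,"dy": 0,"dz": 0.1,"spin": 0},
  {"dx": 0,"dy": 0,"dz": 0,"spin": 0},
  {"dx": 0,"dy": 0,"dz": 0,"spin": 0},
  {"dx": 0,"dy": 0,"dz": 0,"spin": 0},
])

```text
time: 12.2
ee_pos: [0.5925, -0.1489, 0.2703]
eef_rot: [0.992, 0.128, 0.0, 0.0]
ft_force: [-0.6, 1.2, 8.2]
width: 0.0276
grip_force: 25.0
```

```bash
python3 av.py 12
```

```text
12.8 p [ 0.5925 -0.1489  0.2703] q [9.917e-01 1.285e-01 5.000e-04 3.000e-04] fz 7.88 ftool [-0.51 -0.37] sd [0.44 0.4  0.39] 0.0272 24.967825608327985
```

Call:
move_arm([
  {"dx": -0.02,"dy": -0.02,"dz": 0.06,"spin": 0},
  {"dx": 0,"dy": 0,"dz": 0,"spin": 0},
  {"dx": 0,"dy": 0,"dz": 0,"spin": 0},
  {"dx": 0,"dy": 0,"dz": 0,"spin": 0},
  {"dx": 0,"dy": 0,"dz": 0,"spin": 0},
  {"dx": 0,"dy": 0,"dz": 0,"spin": 0},
])

```text
time: 13.4
ee_pos: [0.5923, -0.1488, 0.2699]
eef_rot: [0.992, 0.128, 0.001, 0.0]
ft_force: [0.4, 0.7, 8.1]
width: 0.0273
grip_force: 25.0
```

```bash
python3 av.py 10
```

```text
13.9 p [ 0.5923 -0.1488  0.2699] q [9.917e-01 1.285e-01 6.000e-04 4.000e-04] fz 8.44 ftool [-0.75 -0.08] sd [0.35 0.44 0.38] 0.0271 24.967807091306895
```

Call:
move_arm([
  {"dx": 0,"dy": 0,"dz": -0.1,"spin": 0},
  {"dx": 0,"dy": 0,"dz": -0.15,"spin": 0},
  {"dx": 0,"dy": 0,"dz": -0.2,"spin": 0},
  {"dx": 0,"dy": 0,"dz": 0,"spin": 0},
  {"dx": 0,"dy": 0,"dz": 0,"spin": 0},
])

```text
time: 14.4
ee_pos: [0.5919, -0.1488, 0.2734]
eef_rot: [0.992, 0.129, -0.0, 0.0]
ft_force: [1.1, -0.3, 3.0]
width: 0.0275
grip_force: 25.0
```

```bash
python3 av.py 8
```

```text
14.8 p [ 0.592  -0.1487  0.2735] q [ 0.9917  0.1286 -0.      0.    ] fz 1.72 ftool [0.34 0.11] sd [0.65 0.37 0.45] 0.0274 24.970431039109826
```

Call:
move_arm([
  {"dx": 0,"dy": 0,"dz": -0.08,"spin": 0},
  {"dx": 0,"dy": 0,"dz": 0,"spin": 0},
  {"dx": 0,"dy": 0,"dz": 0,"spin": 0},
])

```text
time: 15.1
ee_pos: [0.5919, -0.1487, 0.2743]
eef_rot: [0.992, 0.129, -0.0, 0.0]
ft_force: [1.0, 0.0, 0.1]
width: 0.0281
grip_force: 25.0
```

Call:
move_arm([
  {"dx": 0,"dy": 0,"dz": 0,"spin": 0},
  {"dx": 0,"dy": 0,"dz": 0,"spin": 0},
  {"dx": 0,"dy": 0,"dz": 0,"spin": 0},
  {"dx": 0,"dy": 0,"dz": 0,"spin": 0},
  {"dx": 0,"dy": 0,"dz": 0,"spin": 0},
  {"dx": 0,"dy": 0,"dz": 0,"spin": 0},
], claw=5.0)

```text
time: 15.7
ee_pos: [0.592, -0.1487, 0.2744]
eef_rot: [0.992, 0.129, -0.0, 0.0]
ft_force: [0.3, -0.8, -0.2]
width: 0.0493
grip_force: 0.0
```

Call:
move_arm([
  {"dx": 0,"dy": 0,"dz": -0.5,"spin": 0},
  {"dx": 0,"dy": 0,"dz": -0.5,"spin": 0},
  {"dx": 0,"dy": 0,"dz": -0.4,"spin": 0},
  {"dx": 0,"dy": 0,"dz": 0,"spin": 0},
  {"dx": 0,"dy": 0,"dz": 0,"spin": 0},
])

```text
time: 16.2
ee_pos: [0.592, -0.1487, 0.2886]
eef_rot: [0.992, 0.129, 0.0, 0.0]
ft_force: [-0.2, 0.1, 0.4]
width: 0.05
grip_force: 0.0
```

```bash
python3 av.py 8
python3 - <<'E'
from h import *
c=imaging.camera("side")
cv2.imwrite("pics/s3.png",cv2.resize(c["img"][120:270,220:420,::-1],(800,600)))
E
```

```text
16.6 p [ 0.5919 -0.1487  0.2883] q [ 9.917e-01  1.286e-01 -1.000e-04  0.000e+00] fz -0.03 ftool [-0.27 -0.15] sd [0.37 0.34 0.28] 0.0498 0.0
```

View pics/s3.png

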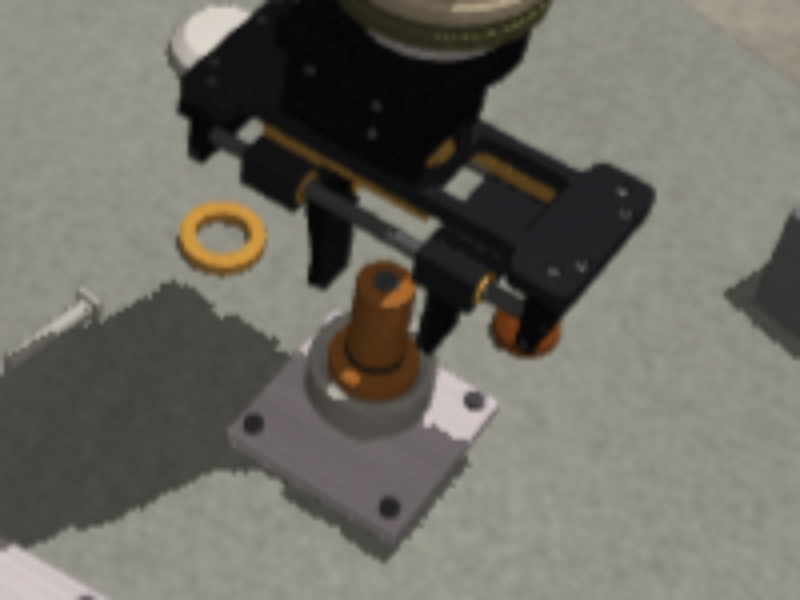

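The side crop shows the foot standing freely upright in the cup, stem top at (385,285), with both fingers clear. Next I rock it with one finger along tool +y.

Call:
move_arm([
  {"dx": 0,"dy": 0.4,"dz": 0,"spin": 0},
  {"dx": 0,"dy": 0.4,"dz": 0,"spin": 0},
  {"dx": 0,"dy": 0.15,"dz": 0,"spin": 0},
  {"dx": 0,"dy": 0.15,"dz": 0,"spin": 0},
  {"dx": 0,"dy": 0.15,"dz": 0,"spin": 0},
  {"dx": 0,"dy": 0.15,"dz": 0,"spin": 0},
  {"dx": 0,"dy": 0,"dz": 0,"spin": 0},
  {"dx": 0,"dy": 0,"dz": 0,"spin": 0},
])

```text
time: 17.45
ee_pos: [0.5956, -0.162, 0.2885]
eef_rot: [0.992, 0.129, 0.0, -0.0]
ft_force: [0.1, 2.1, 1.1]
width: 0.0502
grip_force: 0.8
```

```bash
python3 av.py 6
```

```text
17.75 p [ 0.5956 -0.162   0.2885] q [ 0.9917  0.1286  0.     -0.    ] fz 0.72 ftool [ 0.32 -1.87] sd [0.34 0.56 0.32] 0.05 0.917428582906723
```

Call:
move_arm([
  {"dx": 0,"dy": 0.1,"dz": 0,"spin": 0},
  {"dx": 0,"dy": 0.1,"dz": 0,"spin": 0},
  {"dx": 0,"dy": 0.1,"dz": 0,"spin": 0},
  {"dx": 0,"dy": 0.1,"dz": 0,"spin": 0},
  {"dx": 0,"dy": 0,"dz": 0,"spin": 0},
  {"dx": 0,"dy": 0,"dz": 0,"spin": 0},
])

```text
time: 18.35
ee_pos: [0.5966, -0.1661, 0.2885]
eef_rot: [0.992, 0.129, 0.0, 0.0]
ft_force: [-0.9, 1.9, 2.5]
width: 0.0505
grip_force: 1.5
```

```bash
python3 av.py 5
python3 - <<'E'
from h import *
c=imaging.camera("side")
cv2.imwrite("pics/s4.png",cv2.resize(c["img"][120:270,220:420,::-1],(800,600)))
E
```

```text
18.6 p [ 0.5966 -0.1661  0.2885] q [0.9917 0.1286 0.     0.    ] fz 2.6 ftool [ 0.01 -2.67] sd [0.36 0.57 0.38] 0.0497 1.5190630406141281
```

View pics/s4.png

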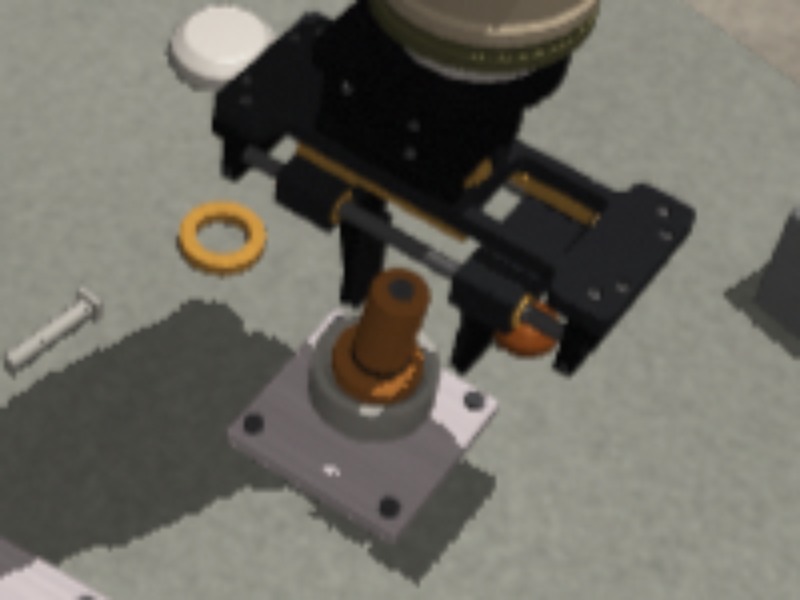

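The side crop shows the foot leaning: stem top at (402,290), collar at (378,372), against (385,285) and (375,375) before. I'll push a little further for margin, then back off.

Call:
move_arm([
  {"dx": 0,"dy": 0.08,"dz": 0,"spin": 0},
  {"dx": 0,"dy": 0.05,"dz": 0,"spin": 0},
  {"dx": 0,"dy": 0,"dz": 0,"spin": 0},
  {"dx": 0,"dy": 0,"dz": 0,"spin": 0},
  {"dx": 0,"dy": 0,"dz": 0,"spin": 0},
])

```text
time: 19.15
ee_pos: [0.5969, -0.1673, 0.2885]
eef_rot: [0.992, 0.129, 0.0, 0.0]
ft_force: [-1.4, 3.6, 3.4]
width: 0.0497
grip_force: 1.8
```

Call:
move_arm([
  {"dx": 0,"dy": -0.3,"dz": 0,"spin": 0},
  {"dx": 0,"dy": -0.4,"dz": 0,"spin": 0},
  {"dx": 0,"dy": -0.5,"dz": 0,"spin": 0},
  {"dx": 0,"dy": -0.5,"dz": 0,"spin": 0},
  {"dx": 0,"dy": -0.25,"dz": 0,"spin": 0},
  {"dx": 0,"dy": 0,"dz": 0,"spin": 0},
  {"dx": 0,"dy": 0,"dz": 0,"spin": 0},
  {"dx": 0,"dy": 0,"dz": 0,"spin": 0},
  {"dx": 0,"dy": 0,"dz": 0,"spin": 0},
])

```text
time: 20.05
ee_pos: [0.5919, -0.1487, 0.2884]
eef_rot: [0.992, 0.128, -0.0, 0.0]
ft_force: [-0.2, 0.4, -0.3]
width: 0.0498
grip_force: 0.0
```

Call:
move_arm([
  {"dx": 0,"dy": 0,"dz": -1,"spin": 0},
  {"dx": 0,"dy": 0,"dz": -2,"spin": 0},
  {"dx": 0,"dy": 0,"dz": -2,"spin": 0},
  {"dx": 0,"dy": 0,"dz": -2,"spin": 0},
  {"dx": 0,"dy": 0,"dz": -1,"spin": 0},
  {"dx": 0,"dy": 0,"dz": 0,"spin": 0},
  {"dx": 0,"dy": 0,"dz": 0,"spin": 0},
])

```text
time: 20.75
ee_pos: [0.5918, -0.1486, 0.3679]
eef_rot: [0.992, 0.129, -0.0, 0.0]
ft_force: [0.1, 0.4, 0.5]
width: 0.0497
grip_force: 0.0
```

Run:
```python
from h import *
c=imaging.camera("side")
cv2.imwrite("pics/s5.png",cv2.resize(c["img"][120:270,220:420,::-1],(800,600)))
```

```text
(no output)
```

View pics/s5.png

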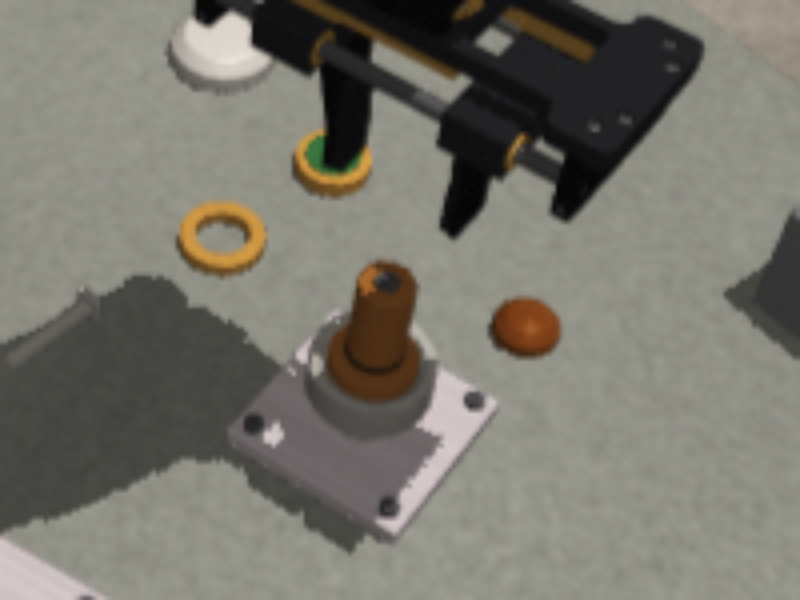

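The side crop shows the foot back upright, stem top at (385,283), as before the rock. The gripper is clear and the bystanders are untouched.

```bash
python3 -c "
from bench import job
print(job.close_job())"
```

```text
the job is handed in; nothing more can be done
None
```

The job is handed in but gave no verdict: by force readings, the foot was pressed about 6.8 mm straight down with roughly 0.5 mm of sideways shift. It was then rocked an estimated 7 degrees or more (from finger travel and the side view), dropped back upright, and stands free in the cup.

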